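# Step up the forge blower

## Robot

A 6-joint arm with a two-finger parallel gripper is mounted at the origin on the work surface. World frame = base frame: x ahead of the robot, y to its left, z up, the work surface at z = 0. Lengths are in m, angles in degrees, forces in N, time in s.
With the tool pointing down it reaches from about 0.3 to 0.75 m from the base axis. Payload 8.5 kg.
Tool frame: the origin (TCP) lies midway between the tips of the shut fingers; the grasp point (between the pads) lies 19 mm behind it; z points along the fingers, y is the direction in which the jaws open and shut (so a half turn about z gives the same grasp; the last joint's range is limited). The gripper opens to 85 mm and grips with 20 to 120 N. Pads are 22 mm wide; open, the fingers measure 114 mm over their backs; the gripper's body (76 mm by 85 mm) begins 54 mm behind the grasp point. The pads swing forward as they close: fully open they stand 13 mm farther back than shut.
Start: joints at [57.68, 21.807, 74.336, -0, 83.858, -12.336], TCP at [0.188, 0.517, 0.231] pointing down, gripper open.
Joint ranges: [-178.18, 178.18], [-50.72, 133.34], [12.68, 142.11], [-81.47, 261.47], [9.98, 163.14], [-165.26, 165.26]. Speed limits (degrees/s): [136.94, 136.94, 180, 180, 180, 180].

## Interface

Orientations are given as a 3x3 rotation matrix whose columns are the frame's x, y, z axes.
In Python, from rig import status, eyes, env gives the robot as it stands. The module is installed in compiled form; this text tells all that it offers.
- The arm moves only by the tool play_rows, never from a script. Its argument "targets" is text: rows parted by semicolons, each of 5 numbers parted by spaces: the shift along the tool's x, y, z in m, then the turn about the tool's z in rad, then the closure, from 0 (fully open) to 1 (shut). A call has 1 to 5 rows; each row is the pose to reach, as a shift and turn from the pose commanded when the call began, along the tool's axes at that moment; what a row does not reach only later rows make up. A row lasts 1/10 s, in which the tool goes at most 50 mm and 8.59 degrees, less where a joint would pass 70% of its speed; a pose out of reach is approached as far as the arm can. A call with a gripper value outside its range is refused whole. The fingers move at their own pace and stop on an object; "force" is the grip in N (left out, the last holds). Time passes only in rows, so rows that repeat a pose let the fingers close. It gives the time, the measured TCP pose, the force and the opening at its end, in the units of the state.
- status.observe(): the state, without advancing time (a new reading comes with each control period).
- eyes.get_image(name): name is "scene" or "top"; returns a dict with "pixels" (420x560x3 uint8, red, green, blue), "range_z" (420x560 float32, m along the optical axis (not along the pixel's ray), 0 where there is no reading), "mtx" (3x3 intrinsics, pixels), "k1" (the pictures are not rectified: a ray, as slopes to the right and down, at radius r is drawn at 1 + k1 r^2 times it, then the intrinsics apply), "world_to_cam" (4x4, takes a point from world to camera coordinates). Camera axes: x right, y up, looking along -z (the intrinsics and any distortion apply to the point x, -y, -z); pixel columns grow to the right and rows downward; lengths in m; the calibration is good to about 2 mm. A picture is of the moment at which its call begins.
- env.close_job(): hands the job in, once; it reports no verdict.
The state is a dict: "time_s": time; "q": joint angles; "qvel": joint speeds; "joint_efforts": joint torques, N m; "position": TCP position; "tool_rot": TCP orientation; "ft_force": force on the tool from outside, world axes, zero at the start; "wrist_torque": the same for the moment, N m; "grip_width": finger opening in m.
Only numpy, scipy, OpenCV 4.12 (cv2) and the standard library are available. Lean on these libraries where they do the work, as an engineer would, in place of code of your own. Each camera call takes 0.05 s, during which the arm holds its last target.

## Task

A horseshoe has been left on the lid of the forge's blower controller, in the way of its selector: lay it down flat on the bench without letting it fall. Then turn the controller's click selector back (anticlockwise from above) to its end stop, so that the blower is off, and only then pull the air gate of the forge fully open; last, step the selector up four clicks from the end stop. Leave everything else on the bench where it is.

Things in the scene. Friction and masses are not known exactly. Their poses are not given: they have to be found in the camera images.
- controller: Blower controller: grey box, 190 mm (its x) by 250 mm (its y), lying on its back, fixed to the bench. Origin under its centre; its flat lid is 90 mm above the bench. It stands on the left or right half of the bench (the vise on the other) with some yaw.
- selector_axis (a point): Point on the lid where the selector's upright axis comes out, at controller x -5, y -20 mm, 90 mm above the bench; axes parallel to the controller's. The selector has a round black boss, 48 mm wide and 28 mm high. Seven small white dots on the lid, 84 mm from the axis, mark clicks 0 to 6.
- selector (a joint): Angle of the click selector on the lid. 0 = end stop, lever along the controller's +y (towards the shoe); grows clockwise seen from above, through the controller's +x, to the far stop along -y at 3.1416. It has a notch every 0.5236 (30 deg): clicks 0 to 6, starting in 3, 4, 5 or 6. Going over the ridge half-way between clicks takes about 0.2 N m; past it, it snaps into the next notch.
- selector_tip (a point): Point inside the selector's straight black pointer lever, 60 mm from the axis and 14 mm above the lid; its y axis points outward along the lever. The lever is 16 mm wide, its upright sides reach from 4 to 24 mm above the lid, its rounded end is 75 mm from the axis. It is easily pushed round by its side.
- shoe_toe (a point): Middle of the toe bar, half-way up, of the aluminium horseshoe lying on the lid: 118 mm long, 110 wide, 9 thick, about 0.14 kg, bar 20 mm wide. x axis from toe to open heels, z up; the shoe's middle is 48 mm along +x. The toe overhangs the lid's +y edge a little and can be gripped along x (straight for 22 mm); the heels face the selector and block the lever between clicks 0 and 2.
- forge: Forge set, fixed: blower (at its y +235 mm, up to 194 mm high), air pipe (54 mm thick, along its y, centre 130 mm up), gate housing (90 mm in x, 16 mm in y, top 174 mm up) and forge shell (y -255 to -555 mm, 240 mm high, front face at x -40 mm). Origin on the bench under the gate housing's centre; -x faces the robot.
- gate (a joint): Opening of the air gate in m: a flat steel blade sliding level out of the gate housing along the forge's -x, towards the robot. 0 = shut, 0.050 = fully open (stop). Starts at 0 to 0.006. Sliding friction about 3 N; it stays where it is left.
- gate_tab (a point): Middle of the free upper part of the blade's upright end tab: steel plate 5 mm thick in the forge's x, 40 mm wide in y, from 100 to 205 mm above the bench; this point is 185 mm up and moves with the blade. When shut there are 55 mm between tab and housing, with only the 4 mm blade (top edge 160 mm up) between. Axes as the forge's.
- vise: Bench vise, fixed, on the half of the bench without the controller: 250 mm long in x (-125 to +115), base 140 mm and jaws 110 mm wide, 155 mm high with an offcut in the jaws; handle bar 170 mm long across its near end. Origin under it.
- hammer: Bystander: hammer lying on the bench, 250 mm along its x (-160 to +90), head 84 mm across at +x, 38 mm high.
- tongs: Bystander: tongs lying on the bench, along x from -206 to +142 mm, 56 mm across, 20 mm high.
- rasp: Bystander: rasp lying on the bench, along x from -225 to +180 mm, 42 mm across, 22 mm high.
- wire_brush: Bystander: wire brush lying on the bench in front of the robot, 150 mm along its x, 30 mm across, 32 mm high. Origin under its middle.
- nail_tin: Bystander: round nail tin 56 mm wide, 52 mm high, standing under the air pipe near the gate. Origin under its centre.
- oil_can: Bystander: round can 66 mm wide, 130 mm high standing behind the air pipe.
- spare_shoe: Bystander: another horseshoe of the same kind, lying on the bench behind the air pipe. Origin in its middle.
Things that resemble listed ones, but are neither listed nor needed, are in the scene too. What is shaped like the part that bears shoe_toe but orange or pink is not meant.

How it is judged:
By the outcome, as a careful person would: the job done as asked, in the order asked, and still so for the second after the job is handed in, with the robot touching nothing.
It also fails if it takes over 72 s, if anything falls off the work surface, if the arm or the gripper's body presses on something with over 40 N, if the wrist force passes 120 N, or if a joint passes its speed limit or range.

## Working session

There is one attempt and no reset: what is moved stays moved. The work goes in short steps, Python scripts to look and compute and a tool call to move; the robot and the scene stay as the last step left them, time stands still between calls to the robot, and variables do not carry over. Pictures are saved under pics/ and viewed, and the job is handed in when it is done.

Besides the shell and the picture viewer there is one more tool, called after "Emit:" as name(argument=value, ...), one argument or row to a line, values as JSON. play_rows: Moves the arm, as the interface text tells. Its arguments: {"type":"object","properties":{"targets":{"type":"string"},"force":{"type":"number"}},"required":["targets"]}

```bash
mkdir -p pics; ls; cat > h.py <<'E'
import numpy as np, cv2, pickle
from rig import status, eyes, env
def grab(tag):
    out={}
    for n in ("scene","top"):
        d=eyes.get_image(n); out[n]=d
        cv2.imwrite(f"pics/{tag}_{n}.png",d["pixels"][:,:,::-1])
    pickle.dump(out,open(f"{tag}.pkl","wb"))
    return out
def ray(d,u,v):
    K=d["mtx"];k=float(np.ravel(d["k1"])[0])
    x=(u-K[0,2])/K[0,0];y=(v-K[1,2])/K[1,1]
    rd=np.hypot(x,y);r=rd
    for _ in range(30): r=rd/(1+k*r*r)
    s=r/rd if rd>0 else 1
    return x*s,y*s
def p3(d,u,v,z=None):
    """world pt from depth (z None) or plane z"""
    x,y=ray(d,u,v);T=np.linalg.inv(d["world_to_cam"])
    D=T[:3,:3]@np.array([x,-y,-1]);o=T[:3,3]
    if z is None: t=d["range_z"][int(round(v)),int(round(u))]
    else: t=(z-o[2])/D[2]
    return o+t*D
def proj(d,P):
    c=d["world_to_cam"]@np.append(P,1);x=c[0]/-c[2];y=-c[1]/-c[2]
    k=float(np.ravel(d["k1"])[0]);f=1+k*(x*x+y*y);K=d["mtx"]
    return np.array([K[0,0]*x*f+K[0,2],K[1,1]*y*f+K[1,2]])
def cloud(d):
    H,W=d["range_z"].shape;K=d["mtx"];k=float(np.ravel(d["k1"])[0])
    u,v=np.meshgrid(np.arange(W),np.arange(H))
    x=(u-K[0,2])/K[0,0];y=(v-K[1,2])/K[1,1];rd=np.hypot(x,y);r=rd.copy()
    for _ in range(30): r=rd/(1+k*r*r)
    s=np.where(rd>0,r/np.maximum(rd,1e-9),1)
    t=d["range_z"];C=np.stack([x*s*t,-y*s*t,-t],-1)
    T=np.linalg.inv(d["world_to_cam"]);return C@T[:3,:3].T+T[:3,3]
def load(tag): return pickle.load(open(f"{tag}.pkl","rb"))
def crop(tag,n,u0,v0,u1,v1,name,s=4):
    im=load(tag)[n]["pixels"][v0:v1,u0:u1,::-1]
    cv2.imwrite(f"pics/{name}.png",cv2.resize(im,None,fx=s,fy=s,interpolation=cv2.INTER_CUBIC))
E
python3 - <<'E'
from h import *
o=grab("a")
for n in o: print(n,o[n]["mtx"],o[n]["k1"],o[n]["world_to_cam"].round(3))
s=status.observe();print({k:np.round(v,3) for k,v in s.items()})
E
```

```text
pics
scene [[457.98184657   0.         275.96276117]
 [  0.         457.98184657 208.08049576]
 [  0.           0.           1.        ]] -0.05755780522177284 [[ 0.483  0.876  0.005 -0.268]
 [-0.759  0.415  0.502  0.324]
 [ 0.437 -0.246  0.865 -1.835]
 [ 0.     0.     0.     1.   ]]
top [[420.79052414   0.         284.69293686]
 [  0.         420.79052414 212.86421329]
 [  0.           0.           1.        ]] -0.009563596171734195 [[-0.016 -0.999 -0.029  0.03 ]
 [ 0.983 -0.021  0.182 -0.515]
 [-0.182 -0.025  0.983 -1.232]
 [ 0.     0.     0.     1.   ]]
{'time_s': np.float64(0.1), 'q': array([ 5.7681e+01,  2.1839e+01,  7.4379e+01,  1.0000e-03,  8.3858e+01,
       -1.2336e+01]), 'qvel': array([ 0.041, -0.135, -0.187,  0.038, -0.063, -0.079]), 'joint_efforts': array([ 4.0000e-03, -4.4922e+01, -2.3166e+01, -0.0000e+00,  4.0000e-03,
        0.0000e+00]), 'position': array([0.188, 0.517, 0.231]), 'tool_rot': array([[-0.94 ,  0.342, -0.001],
       [ 0.342,  0.94 , -0.001],
       [ 0.   , -0.001, -1.   ]]), 'ft_force': array([ 0.219,  0.131, -0.108]), 'wrist_torque': array([ 0.012, -0.003,  0.009]), 'grip_width': np.float64(0.086)}
```

View pics/a_scene.png

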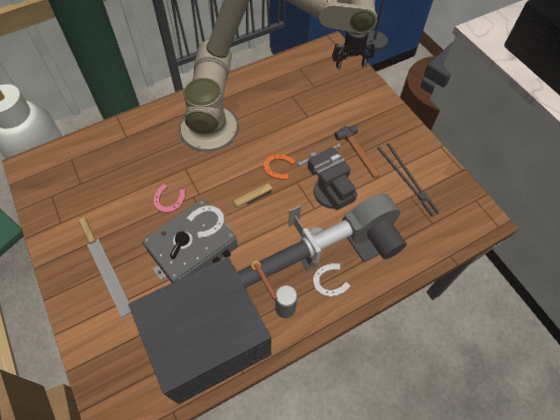

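View pics/a_top.png

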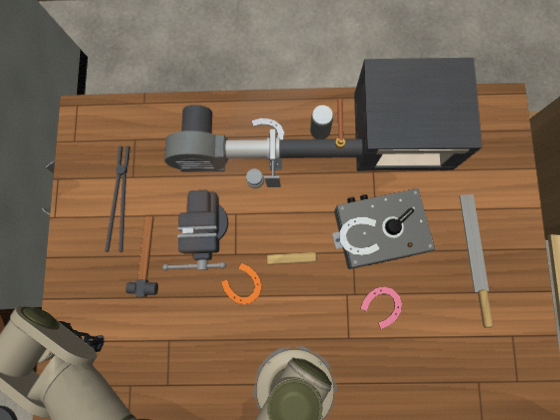

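Candidates for the shoe, in the top view: silver on the lid (358,237), silver spare behind the pipe (268,130), orange (241,283) and pink (383,307). I choose the silver one on the controller lid. The selector is at (394,227) and the gate tab at (273,182).

```bash
python3 - <<'E'
from h import *
crop("a","top",325,180,445,275,"c1",6)
crop("a","top",240,110,300,200,"c2",6)
crop("a","scene",135,190,255,290,"c3",6)
E
```

```text
(no output)
```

View pics/c1.png

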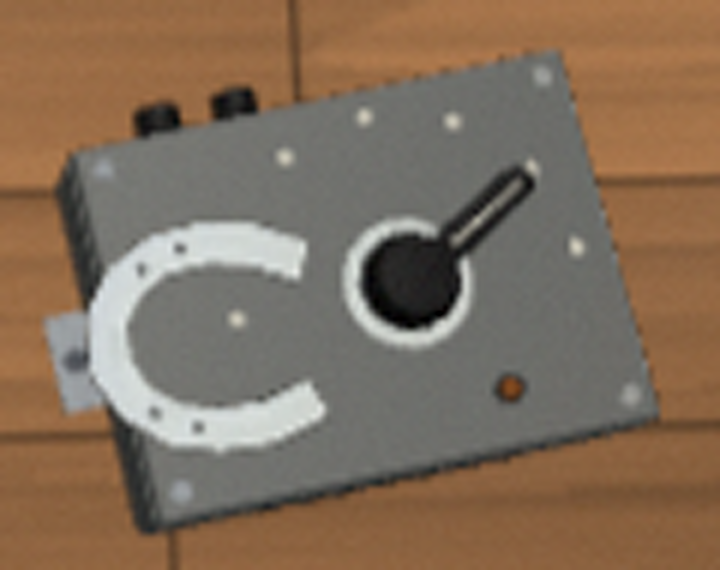

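View pics/c2.png

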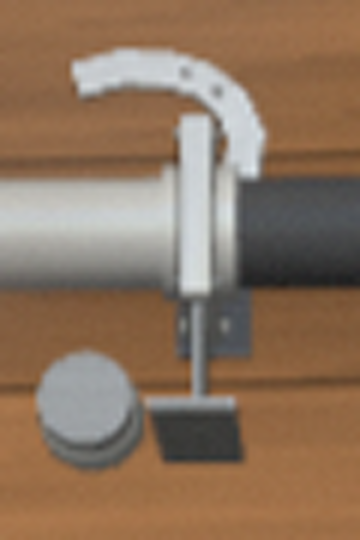

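View pics/c3.png

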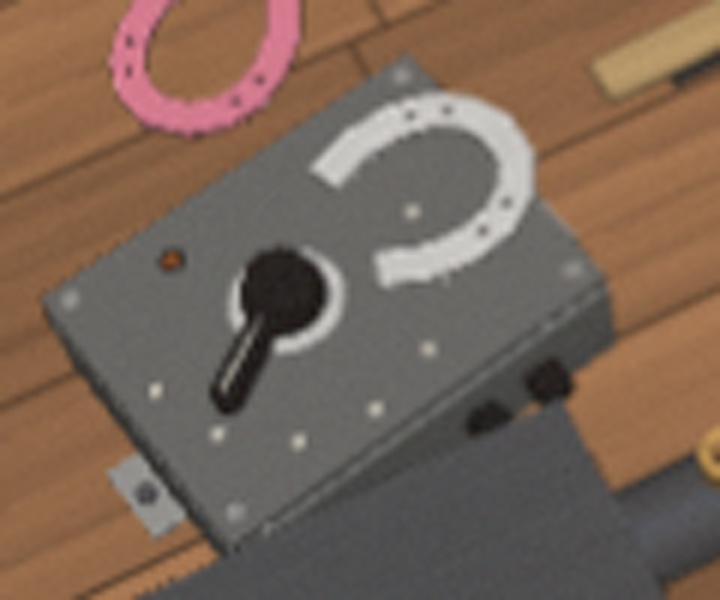

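```bash
python3 - <<'E'
from h import *
d=load("a")["top"];s=load("a")["scene"]
c=lambda x,y:(325+x/6-.4,180+y/6-.4)   # crop -> px
c3=lambda x,y:(135+x/6-.4,190+y/6-.4)
dots=[(0,(237,318)),(2,(285,156)),(3,(365,117)),(4,(453,121)),(5,(532,167)),(6,(576,246))]
P=[];A=[];B=[]
for k,q in dots:
    w=p3(d,*c(*q),z=.09);print(k,w.round(4),p3(d,*c(*q)).round(4));P.append(w);A.append(k)
P2=[]
for k,q in [(0,(412,211)),(2,(429,349)),(3,(376,409)),(4,(299,441)),(5,(218,433)),(6,(155,391))]:
    w=p3(s,*c3(*q),z=.09);print('s',k,w.round(4),p3(s,*c3(*q)).round(4));P2.append(w)
# fit: dot k at axis + .084*(cos(k30) yhat + sin(k30) xhat)
from scipy.optimize import least_squares
def model(p):
    y=np.array([-np.sin(p[2]),np.cos(p[2])]);x=np.array([np.cos(p[2]),np.sin(p[2])])
    return [p[:2]+.084*(np.cos(k*np.pi/6)*y+np.sin(k*np.pi/6)*x) for k in A]
for Q in (P,P2):
    f=lambda p:(np.array(model(p))-np.array(Q)[:,:2]).ravel()
    r=least_squares(f,[.4,-.3,0]);print("axis",r.x[:2].round(4),"yaw",np.degrees(r.x[2]).round(2),"res",np.abs(r.fun).max())
for nm,q in [("tip",(528,175)),("boss",(412,280))]: print(nm,p3(d,*c(*q)).round(4))
print("tip s",p3(s,*c3(228,405)).round(4))
# shoe depth mask
C=cloud(d);im=d["pixels"].astype(int)
m=(im.min(-1)>175)&(C[...,2]>.085)&(C[...,2]<.12)
m[:, :325]=0;m[:,380:]=0;m[:180]=0;m[280:]=0
print("shoe",m.sum(),C[m].mean(0),np.median(C[m][:,2]))
hull=C[m][:,:2]; 
r=cv2.minAreaRect((hull*1000).astype(np.float32));print(r)
# gate
c2=lambda x,y:(240+x/6-.4,110+y/6-.4)
for nm,q in [("tabtopL",(147,403)),("tabtopR",(235,403)),("tabtop",(190,403)),("housing front top",(196,290)),("housing back top",(196,118)),("tin",(84,397))]:
    print(nm,p3(d,*c2(*q)).round(4),p3(d,*c2(*q),z=.205).round(4),p3(d,*c2(*q),z=.174).round(4))
E
```

```text
0 [ 0.4445 -0.2095  0.09  ] [ 0.4444 -0.2094  0.0908]
2 [ 0.5238 -0.2369  0.09  ] [ 0.5236 -0.2367  0.0908]
3 [ 0.5424 -0.2769  0.09  ] [ 0.5419 -0.2764  0.0925]
4 [ 0.5395 -0.3196  0.09  ] [ 0.5397 -0.3199  0.0889]
5 [ 0.5157 -0.3564  0.09  ] [ 0.516  -0.3567  0.0886]
6 [ 0.4763 -0.3747  0.09  ] [ 0.4756 -0.3735  0.0943]
s 0 [ 0.4422 -0.2128  0.09  ] [ 0.4398 -0.2124  0.0856]
s 2 [ 0.523  -0.2394  0.09  ] [ 0.524  -0.2396  0.092 ]
s 3 [ 0.5415 -0.2787  0.09  ] [ 0.5432 -0.2789  0.0935]
s 4 [ 0.5389 -0.3219  0.09  ] [ 0.5411 -0.322   0.0947]
s 5 [ 0.5142 -0.3578  0.09  ] [ 0.5157 -0.3578  0.0932]
s 6 [ 0.4756 -0.3781  0.09  ] [ 0.4788 -0.378   0.0961]
axis [ 0.4603 -0.2923] yaw 10.91 res 0.0005333053764800533
axis [ 0.4591 -0.2951] yaw 11.31 res 0.0008050475214896879
tip [ 0.5079 -0.3483  0.1109]
boss [ 0.4571 -0.2882  0.1183]
tip s [ 0.5094 -0.347   0.1051]
shoe 530 [ 0.43561257 -0.18593346  0.09929951] 0.09925981084376989
((450.72857666015625, -189.5912322998047), (138.44229125976562, 106.37522888183594), 2.969459056854248)
tabtopL [0.5875 0.0712 0.2026] [0.5869 0.0711 0.205 ] [0.5954 0.0734 0.174 ]
tabtopR [0.6419 0.0392 0.0023] [0.5859 0.0313 0.205 ] [0.5945 0.0325 0.174 ]
tabtop [0.5876 0.0519 0.2008] [0.5864 0.0516 0.205 ] [0.595  0.0534 0.174 ]
housing front top [0.6491 0.05   0.1754] [0.6395 0.0483 0.205 ] [0.6495 0.05   0.174 ]
housing back top [0.7338 0.049  0.1759] [0.7222 0.0475 0.205 ] [0.7346 0.0491 0.174 ]
tin [0.634  0.1153 0.049 ] [0.5903 0.0996 0.205 ] [0.599  0.1027 0.174 ]
```

```bash
python3 - <<'E'
from h import *
o=load("a");d=o["top"];s=o["scene"]
c=lambda x,y:(325+x/6-.4,180+y/6-.4)
c3=lambda x,y:(135+x/6-.4,190+y/6-.4)
Z=.099
def an(nm,cam,f,toe,h1a,h1b,h2a,h2b):
    T=p3(cam,*f(*toe),z=Z);H=[p3(cam,*f(*q),z=Z) for q in (h1a,h1b,h2a,h2b)]
    a=(H[0]+H[1])/2;b=(H[2]+H[3])/2;m=(a+b)/2
    e=(m-T)[:2];pn=(b-a)[:2]
    print(nm,"toe",T.round(4),"heelmid",m.round(4),"L",np.linalg.norm(e).round(4),"ang",np.degrees(np.arctan2(e[1],e[0])).round(1),"perp ang",np.degrees(np.arctan2(pn[1],pn[0])).round(1), np.linalg.norm(pn).round(3))
an("top",d,c,(91,338),(307,242),(301,277),(312,382),(326,412))
an("scene",s,c3,(534,160),(313,167),(338,188),(376,256),(384,287))
for cam,n in((d,"top"),(s,"scene")):
    C=cloud(cam);im=cam["pixels"].astype(int)
    m=(im.min(-1)>165)&(C[...,2]>.08)&(C[...,2]<.12)&(C[...,0]>.36)&(C[...,0]<.52)&(C[...,1]<-.11)&(C[...,1]>-.255)
    nl,lab,st,_=cv2.connectedComponentsWithStats(m.astype(np.uint8))
    k=1+np.argmax(st[1:,4]);M=lab==k
    vs,us=np.nonzero(M)
    P=np.array([p3(cam,u,v,z=Z)[:2] for u,v in zip(us,vs)])
    # symmetric-axis: minimize reflection mismatch
    from scipy.spatial import cKDTree
    t=cKDTree(P);best=None
    for ang in np.arange(-110,-40,.5):
        a=np.radians(ang);n_=np.array([-np.sin(a),np.cos(a)])
        for off in np.arange(-.01,.0101,.0005):
            q=P-P.mean(0)-off*n_;R=q-2*np.outer(q@n_,n_)+P.mean(0)+off*n_
            e=t.query(R)[0].clip(0,.01).mean()
            if best is None or e<best[0]: best=(e,ang,off)
    a=np.radians(best[1]);u=np.array([np.cos(a),np.sin(a)]);n_=np.array([-u[1],u[0]])
    b=P.mean(0)+best[2]*n_;x=(P-b)@u
    print(n,st[k],best,"centroid on axis",b.round(4),"toe outer",(b+u*x.min()).round(4),"heel",(b+u*x.max()).round(4),"len",np.ptp(x).round(4))
# pipe yaw: top ridge points in cloud
C=cloud(d);m=(C[...,2]>.153)&(C[...,2]<.16)&(C[...,0]>.66)&(C[...,0]<.73)&(C[...,1]>-.19)&(C[...,1]<.17)
P=C[m];print(len(P),np.polyfit(P[:,1],P[:,0],1))
m=(C[...,2]>.15)&(C[...,2]<.21)&(C[...,0]>.57)&(C[...,0]<.61)&(C[...,1]>0)&(C[...,1]<.11)
print("tab",m.sum(),C[m].min(0),C[m].max(0))
C=cloud(s);m=(C[...,2]>.11)&(C[...,2]<.21)&(C[...,0]>.57)&(C[...,0]<.61)&(C[...,1]>0)&(C[...,1]<.11)
print("tab s",m.sum(),np.percentile(C[m],[3,97],axis=0))
m=(C[...,2]>.153)&(C[...,2]<.16)&(C[...,0]>.66)&(C[...,0]<.73)&(C[...,1]>-.19)&(C[...,1]<.17)
P=C[m];print(len(P),np.polyfit(P[:,1],P[:,0],1))
for n,q in [("px312,300",(312,300)),("px310,218",(310,218)),("brushL",(268,258)),("brushR",(315,258)),("orangeR",(262,285)),("pinkL",(362,303)),("ctl near-left",(350,268)),("base edge",(295,352))]: print(n,p3(d,*q,z=0).round(3))
E
```

```text
top toe [ 0.435  -0.1379  0.099 ] heelmid [ 0.4378 -0.2434  0.099 ] L 0.1055 ang -88.5 perp ang -177.0 0.067
scene toe [ 0.4503 -0.1413  0.099 ] heelmid [ 0.4389 -0.2457  0.099 ] L 0.105 ang -96.3 perp ang 2.4 0.068
top [340 217  39  38 550] (np.float64(0.0009409977541614028), np.float64(-91.0), np.float64(0.00150000000000001)) centroid on axis [ 0.4369 -0.1861] toe outer [ 0.4377 -0.1383] heel [ 0.4358 -0.2461] len 0.1078
scene [187 206  36  31 346] (np.float64(0.0014379645664964634), np.float64(-87.0), np.float64(-0.0004999999999999918)) centroid on axis [ 0.4344 -0.1915] toe outer [ 0.4318 -0.1419] heel [ 0.4373 -0.2469] len 0.1052
984 [0.01847845 0.69108616]
tab 106 [0.58327744 0.0318064  0.15109441] [0.60953051 0.07151604 0.20917941]
tab s 190 [[0.58396775 0.02666286 0.11311578]
 [0.60626885 0.06463657 0.20536392]]
710 [0.01345734 0.69358361]
px312,300 [ 0.253 -0.057  0.   ]
px310,218 [ 0.506 -0.057  0.   ]
brushL [0.383 0.076 0.   ]
brushR [ 0.38  -0.069  0.   ]
orangeR [0.301 0.095 0.   ]
pinkL [ 0.242 -0.207  0.   ]
ctl near-left [ 0.348 -0.176  0.   ]
base edge [ 0.103 -0.002  0.   ]
```

```bash
cat >> h.py <<'E'
def st():
    s=status.observe();R=np.array(s["tool_rot"]);y=R[:,1]
    phi=np.degrees(np.arctan2(y[1],y[0]))
    print("t",round(s["time_s"],2),"pos",np.round(s["position"],4),"phi",round(phi,2),"q",np.round(s["q"],1),"F",np.round(s["ft_force"],1),"w",round(float(s["grip_width"]),4))
    return s,R,phi
def to(x,y,z,phi,way=0):
    s,R,p=st();sh=R.T@(np.array([x,y,z])-s["position"])
    t=p-phi; t=(t+180)%360-180
    print("shift tool",sh.round(4),"turn rad",np.radians(t).round(3),"alt",(np.radians(t)-np.sign(t)*2*np.pi).round(3))
E
python3 -c "
from h import *
to(.437,-.148,.25,-90)"
```

```text
t 0.1 pos [0.1878 0.5167 0.2308] phi 70.02 q [ 57.7  21.8  74.4   0.   83.9 -12.3] F [ 0.2  0.1 -0.1] w 0.0855
shift tool [-0.4613 -0.5395 -0.0187] turn rad 2.793 alt -3.49
```

Emit:
play_rows(
  targets="-0.03 -0.036 -0.03 0.149 0; -0.061 -0.072 -0.05 0.298 0; -0.092 -0.108 -0.05 0.447 0; -0.123 -0.144 -0.05 0.596 0; -0.154 -0.18 -0.05 0.745 0.2",
)

```text
time_s: 0.6
position: [0.2712, 0.2932, 0.2813]
tool_rot: [[-0.454, 0.891, 0.0], [0.891, 0.454, -0.0], [-0.0, 0.0, -1.0]]
ft_force: [1.2, -1.1, -0.0]
grip_width: 0.0731
```

```bash
python3 -c "
from h import *
to(.437,-.148,.25,-90)"
```

```text
t 0.6 pos [0.2712 0.2932 0.2813] phi 27.01 q [30.1  4.1 89.8 -0.  86.   3.1] F [ 1.2 -1.1 -0. ] w 0.0731
shift tool [-0.4684 -0.0527  0.0313] turn rad 2.042 alt -4.241
```

Emit:
play_rows(
  targets="-0.049 -0.0055 0 0.149 0.2; -0.098 -0.011 0 0.298 0.3; -0.147 -0.0165 0 0.447 0.4; -0.196 -0.022 0 0.596 0.5; -0.245 -0.0275 0 0.745 0.5",
)

```text
time_s: 1.1
position: [0.3593, 0.0628, 0.2814]
tool_rot: [[0.271, 0.963, 0.0], [0.963, -0.271, 0.0], [0.0, 0.0, -1.0]]
ft_force: [1.7, 0.9, 0.1]
grip_width: 0.0432
```

```bash
python3 -c "
from h import *
to(.437,-.148,.25,-90)"
```

```text
t 1.1 pos [0.3593 0.0628 0.2814] phi -15.71 q [-8.9  0.3 93.9  0.  85.8  6.8] F [1.7 0.9 0.1] w 0.0432
shift tool [-0.1819  0.1319  0.0314] turn rad 1.297 alt -4.987
```

Emit:
play_rows(
  targets="-0.04 0.029 0 0.149 0.5; -0.08 0.058 0 0.298 0.5; -0.12 0.087 0 0.447 0.5; -0.16 0.116 0.01 0.596 0.5; -0.182 0.132 0.03 0.745 0.5",
)

```text
time_s: 1.6
position: [0.4394, -0.1492, 0.2514]
tool_rot: [[0.853, 0.522, 0.002], [0.522, -0.853, -0.002], [0.001, 0.002, -1.0]]
ft_force: [1.7, 1.0, -0.8]
grip_width: 0.0425
```

```bash
python3 -c "
from h import *
to(.437,-.148,.25,-90)"
```

```text
t 1.6 pos [ 0.4394 -0.1492  0.2514] phi -58.53 q [-33.4  12.2  85.1  -0.   82.6  25.1] F [ 1.7  1.  -0.8] w 0.0425
shift tool [-0.0014 -0.0023  0.0014] turn rad 0.549 alt -5.734
```

Emit:
play_rows(
  targets="-0.001 -0.002 0.03 0.149 0.5; -0.001 -0.002 0.06 0.298 0.5; -0.001 -0.002 0.09 0.447 0.5; -0.001 -0.002 0.11 0.549 0.5; -0.001 -0.002 0.11 0.549 0.5",
)

```text
time_s: 2.1
position: [0.4352, -0.1438, 0.1391]
tool_rot: [[1.0, 0.008, -0.005], [0.008, -1.0, 0.003], [-0.005, -0.003, -1.0]]
ft_force: [-0.0, 0.1, -0.1]
grip_width: 0.0428
```

```bash
python3 -c "
from h import *
to(.437,-.148,.0925,-90)
grab('b');crop('b','top',325,180,445,275,'b1',6);crop('b','scene',135,150,255,250,'b2',6)"
```

```text
t 2.1 pos [ 0.4352 -0.1438  0.1391] phi -89.55 q [-33.1  18.6  96.7   0.   65.1  56.4] F [-0.   0.1 -0.1] w 0.0428
shift tool [0.002  0.0044 0.0466] turn rad 0.008 alt -6.275
```

View pics/b1.png

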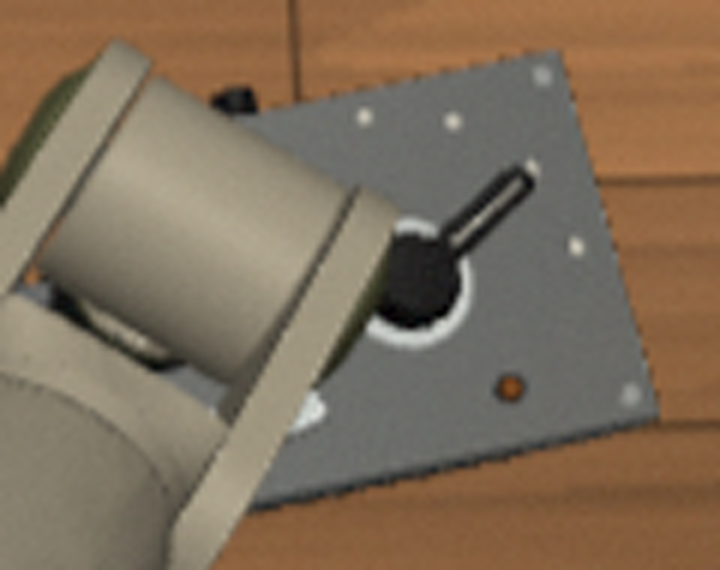

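View pics/b2.png

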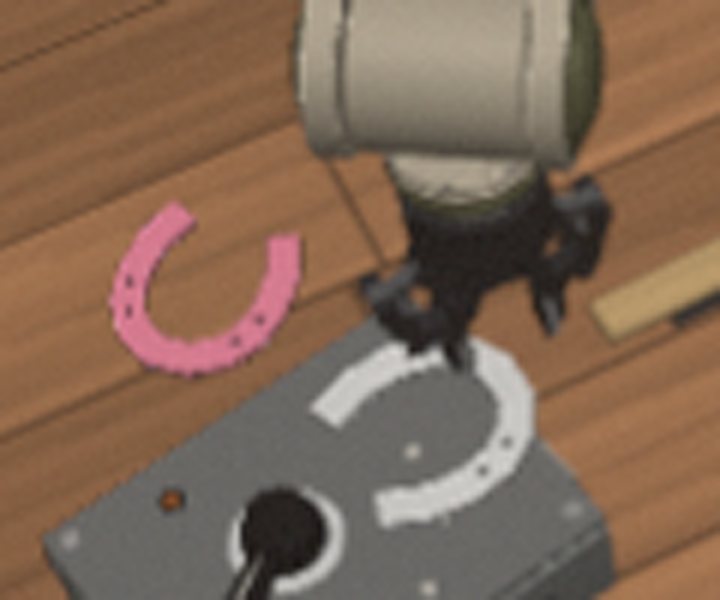

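Emit:
play_rows(
  targets="0 0 0.015 0 0.5; 0 0 0.03 0 0.5; 0 0 0.03 0 0.5; 0 0 0.03 0 0.5",
)

```text
time_s: 2.6
position: [0.4369, -0.1448, 0.1125]
tool_rot: [[1.0, 0.01, 0.001], [0.01, -1.0, -0.001], [0.001, 0.001, -1.0]]
ft_force: [0.3, 0.8, 0.1]
grip_width: 0.0423
```

```bash
python3 -c "
from h import *
to(.437,-.148,.0925,-90)
grab('b');crop('b','scene',165,180,245,240,'b3',9)"
```

```text
t 2.6 pos [ 0.4369 -0.1448  0.1125] phi -89.42 q [-33.1  20.7  98.8  -0.   60.4  56.3] F [0.3 0.8 0.1] w 0.0423
shift tool [0.     0.0032 0.02  ] turn rad 0.01 alt -6.273
```

View pics/b3.png

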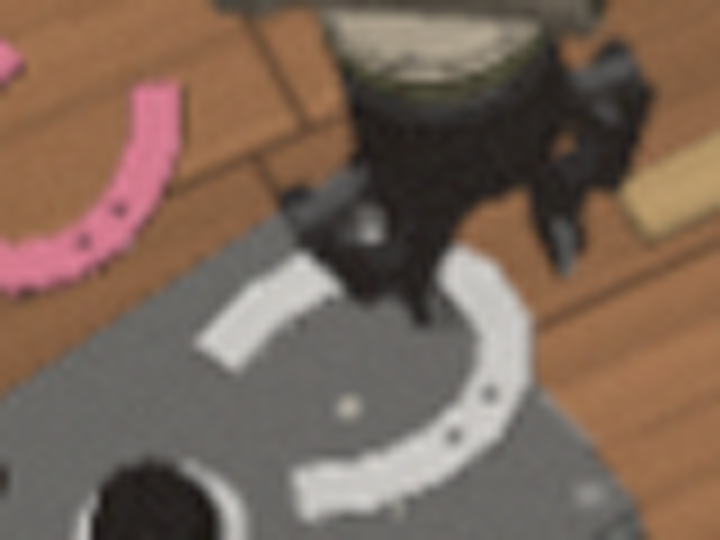

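Emit:
play_rows(
  targets="0 0.002 0.01 0.01 0.5; 0 0.002 0.015 0.01 0.5; 0 0.002 0.019 0.01 0.5; 0 0.002 0.019 0.01 0.5",
)

```text
time_s: 3.1
position: [0.4362, -0.1464, 0.0917]
tool_rot: [[1.0, -0.001, -0.001], [-0.001, -1.0, 0.001], [-0.001, -0.001, -1.0]]
ft_force: [0.2, -0.1, 0.6]
grip_width: 0.0427
```

Emit:
play_rows(
  targets="0 0 0 0 0.6; 0 0 0 0 0.7; 0 0 0 0 0.8; 0 0 0 0 0.9; 0 0 0 0 0.9",
  force=60,
)

```text
time_s: 3.6
position: [0.4367, -0.1464, 0.0928]
tool_rot: [[1.0, -0.001, 0.001], [-0.001, -1.0, -0.0], [0.001, 0.0, -1.0]]
ft_force: [-0.6, 2.2, 7.0]
grip_width: 0.0185
```

```bash
python3 -c "
from h import *
st()
grab('b');crop('b','scene',165,180,245,240,'b4',9)"
```

```text
t 3.6 pos [ 0.4367 -0.1464  0.0928] phi -90.06 q [-33.3  22.5 100.2   0.   57.3  56.7] F [-0.6  2.2  7. ] w 0.0185
```

View pics/b4.png

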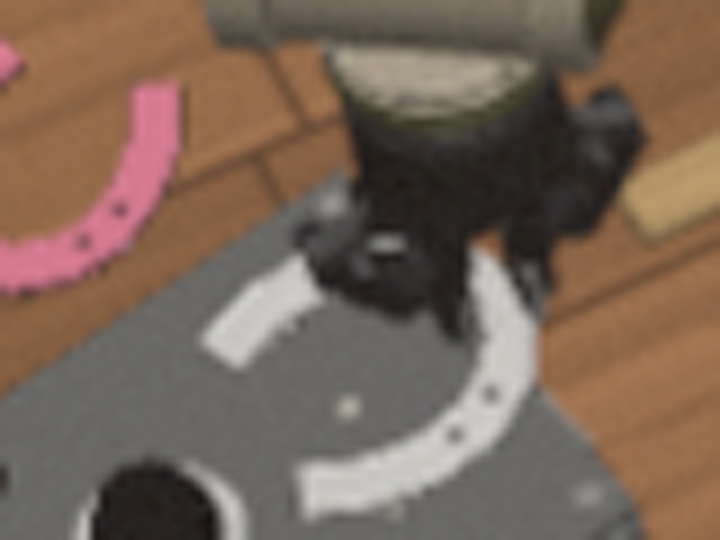

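Emit:
play_rows(
  targets="0 0 -0.01 0 0.9; 0 0 -0.02 0 0.9; 0 0 -0.04 0 0.9; 0 0 -0.04 0 0.9",
  force=80,
)

```text
time_s: 4.1
position: [0.4374, -0.1472, 0.1346]
tool_rot: [[1.0, -0.001, 0.004], [-0.001, -1.0, -0.003], [0.004, 0.003, -1.0]]
ft_force: [-0.5, 0.1, -2.2]
grip_width: 0.0173
```

```bash
python3 -c "
from h import *
to(.485,.008,.13,-90)
grab('b');crop('b','scene',165,160,245,240,'b5',7)"
```

```text
t 4.1 pos [ 0.4374 -0.1472  0.1346] phi -90.07 q [-33.3  19.   97.   -0.   63.8  56.7] F [-0.5  0.1 -2.2] w 0.0173
shift tool [ 0.0474 -0.1552  0.0044] turn rad -0.001 alt 6.282
```

View pics/b5.png

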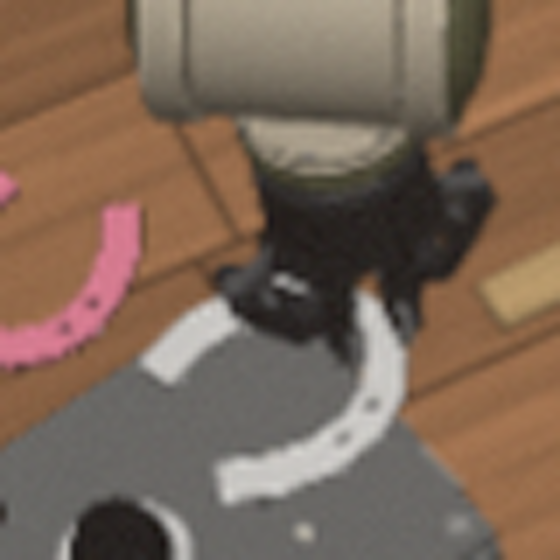

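Emit:
play_rows(
  targets="0.008 -0.026 0 0 0.9; 0.017 -0.058 0 0 0.9; 0.028 -0.092 0 0 0.9; 0.038 -0.125 0 0 0.9; 0.047 -0.155 0 0 0.9",
)

```text
time_s: 4.7
position: [0.4834, 0.0101, 0.1314]
tool_rot: [[1.0, -0.001, -0.002], [-0.001, -1.0, 0.0], [-0.002, -0.0, -1.0]]
ft_force: [1.3, 0.2, -2.6]
grip_width: 0.0173
```

Emit:
play_rows(
  targets="0 0 0 0 0.9; 0 0 0.025 0 0.9; 0 0 0.055 0 0.9; 0 0 0.085 0 0.9; 0 0 0.085 0 0.9",
)

```text
time_s: 5.2
position: [0.4813, 0.0084, 0.0441]
tool_rot: [[1.0, -0.002, -0.008], [-0.002, -1.0, 0.002], [-0.008, -0.002, -1.0]]
ft_force: [0.1, -0.2, -1.5]
grip_width: 0.0173
```

```bash
python3 -c "
from h import *
to(.485,.008,.0035,-90)
o=grab('b');crop('b','scene',190,160,330,265,'b6',5);crop('b','top',230,130,350,270,'b7',4)
C=cloud(o['scene']);im=o['scene']['pixels'].astype(int)
m=(im.min(-1)>150)&(C[...,0]>.4)&(C[...,0]<.56)&(C[...,1]>-.14)&(C[...,1]<.02)&(C[...,2]<.1)
P=C[m];print(m.sum());A=np.c_[P[:,:2],np.ones(len(P))];print(np.linalg.lstsq(A,P[:,2],rcond=None)[0],P.min(0),P.max(0))
"
```

```text
t 5.2 pos [0.4813 0.0084 0.0441] phi -90.1 q [-13.1  28.8  99.8  -0.   51.9  77. ] F [ 0.1 -0.2 -1.5] w 0.0173
shift tool [0.004  0.0005 0.0405] turn rad -0.002 alt 6.281
249
[-8.90404366e-03  2.15189920e-05  5.38112017e-02] [ 0.42456743 -0.09433528 -0.00326727] [0.53331246 0.01450573 0.05798607]
```

View pics/b6.png

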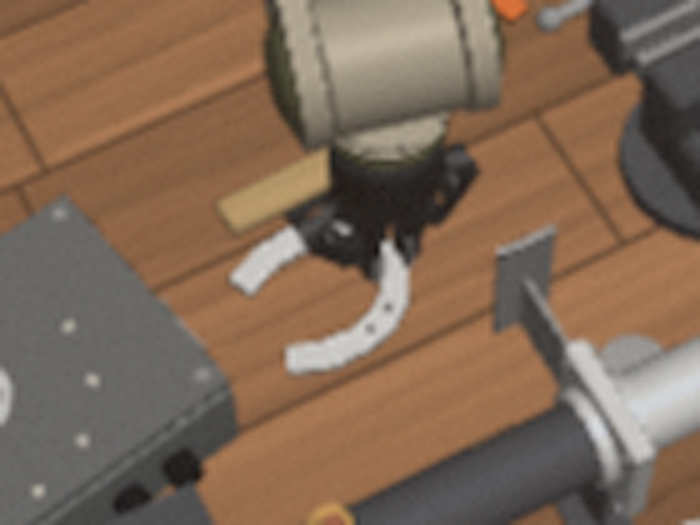

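View pics/b7.png

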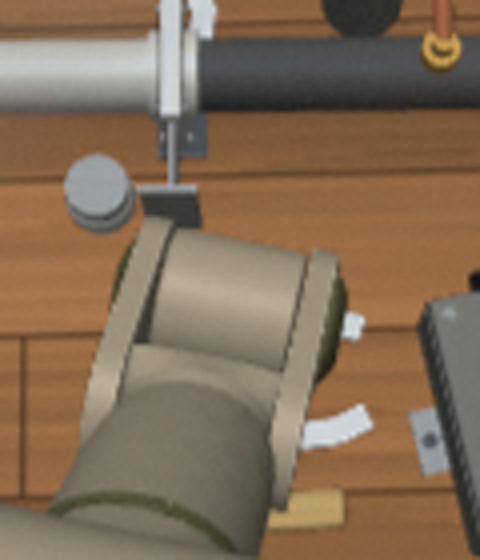

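Emit:
play_rows(
  targets="0 0 0.01 0 0.9; 0 0 0.022 0 0.9; 0 0 0.033 0 0.9; 0 0 0.033 0 0.9; 0 0 0.033 0 0.9",
)

```text
time_s: 5.8
position: [0.4838, 0.0084, 0.0146]
tool_rot: [[1.0, -0.001, 0.0], [-0.001, -1.0, -0.0], [0.0, 0.0, -1.0]]
ft_force: [0.3, 0.1, -1.3]
grip_width: 0.0174
```

```bash
python3 -c "
from h import *
to(.485,.008,.0035,-90)"
```

```text
t 5.8 pos [0.4838 0.0084 0.0146] phi -90.07 q [-13.1  31.8 101.2   0.   47.   77. ] F [ 0.3  0.1 -1.3] w 0.0174
shift tool [0.0012 0.0004 0.0111] turn rad -0.001 alt 6.282
```

Emit:
play_rows(
  targets="0 0 0.004 0 0.9; 0 0 0.007 0 0.9; 0 0 0.009 0 0.9; 0 0 0.01 0 0.9; 0 0 0.01 0 0.9",
)

```text
time_s: 6.3
position: [0.4836, 0.0085, 0.0042]
tool_rot: [[1.0, -0.001, -0.0], [-0.001, -1.0, 0.0], [-0.0, -0.0, -1.0]]
ft_force: [-0.1, 0.8, -2.7]
grip_width: 0.0172
```

Emit:
play_rows(
  targets="0 0 0.0005 0 0.9; 0 0 0.001 0 0.9; 0 0 0.0015 0 0.9; 0 0 0.0015 0 0.9",
)

```text
time_s: 6.7
position: [0.4836, 0.0084, 0.003]
tool_rot: [[1.0, -0.001, 0.0], [-0.001, -1.0, -0.0], [0.0, 0.0, -1.0]]
ft_force: [-0.5, -0.2, 0.4]
grip_width: 0.0176
```

Emit:
play_rows(
  targets="0 0 0 0 0.72; 0 0 0 0 0.66; 0 0 0 0 0.6; 0 0 0 0 0.55; 0 0 0 0 0.5",
)

```text
time_s: 7.2
position: [0.4836, 0.0084, 0.0028]
tool_rot: [[1.0, -0.001, 0.0], [-0.001, -1.0, -0.0], [0.0, 0.0, -1.0]]
ft_force: [0.4, 0.2, 1.3]
grip_width: 0.0429
```

Emit:
play_rows(
  targets="0 0 -0.015 0 0.5; 0 0 -0.05 0 0.5; 0 0 -0.1 0 0.5; 0 0 -0.15 0 0.5; 0 0 -0.2 0 0.5",
)

```text
time_s: 7.7
position: [0.4831, 0.0086, 0.205]
tool_rot: [[1.0, -0.001, -0.0], [-0.001, -1.0, 0.0], [-0.0, -0.0, -1.0]]
ft_force: [1.1, -0.7, -0.9]
grip_width: 0.043
```

```bash
python3 -c "
from h import *
st()
o=grab('b');crop('b','scene',190,160,330,265,'b8',5)
C=cloud(o['scene']);im=o['scene']['pixels'].astype(int)
m=(im.min(-1)>150)&(C[...,0]>.4)&(C[...,0]<.56)&(C[...,1]>-.14)&(C[...,1]<.03)&(C[...,2]<.1)
P=C[m];print(m.sum(),P.min(0),P.max(0))
"
```

```text
t 7.7 pos [0.4831 0.0086 0.205 ] phi -90.07 q [-13.1  16.4  87.2  -0.   76.4  77. ] F [ 1.1 -0.7 -0.9] w 0.043
344 [ 0.42148283 -0.09420211 -0.00518356] [0.53684635 0.01861473 0.01652311]
```

View pics/b8.png

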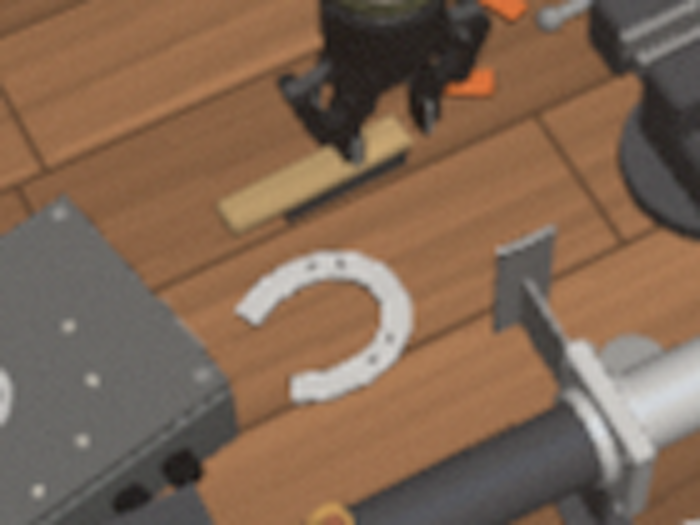

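```bash
cat >> h.py <<'E'
AX=np.array([.460,-.2935]);YAW=11.1
def leverpose(k,r=.058):   # k clicks
    a=np.radians(YAW+90-30*k);return AX+r*np.array([np.cos(a),np.sin(a)]),YAW-30*k   # phi = lever angle - 90
def arc(ks,z,r=.058):
    s,R,p=st()
    for k in ks:
        q,phi=leverpose(k,r);sh=R.T@(np.array([q[0],q[1],z])-s["position"]);t=(p-phi+180)%360-180
        print(k,sh.round(4),np.radians(t).round(3))
E
python3 -c "
from h import *
p,f=leverpose(5);print(p,f);to(p[0],p[1],.16,f)"
```

```text
[ 0.49812776 -0.33720668] -138.9
t 7.8 pos [0.4859 0.008  0.209 ] phi -90.06 q [-13.   16.2  86.8   0.   76.3  77. ] F [ 0.3 -0.2 -0.9] w 0.0427
shift tool [0.012  0.3451 0.0502] turn rad 0.852 alt -5.431
```

Emit:
play_rows(
  targets="0.002 0.048 0 0.14 0.6; 0.004 0.096 0 0.28 0.68; 0.006 0.144 0 0.42 0.68; 0.008 0.19 0 0.56 0.68; 0.01 0.23 0 0.7 0.68",
)

```text
time_s: 8.3
position: [0.4929, -0.2237, 0.2022]
tool_rot: [[0.76, -0.65, -0.001], [-0.65, -0.76, 0.0], [-0.001, 0.0, -1.0]]
ft_force: [0.2, 0.4, 0.9]
grip_width: 0.0272
```

```bash
python3 -c "
from h import *
p,f=leverpose(5);to(p[0],p[1],.14,f)"
```

```text
t 8.3 pos [ 0.4929 -0.2237  0.2022] phi -130.55 q [-37.   22.3  78.6  -0.   79.2  93.6] F [0.2 0.4 0.9] w 0.0272
shift tool [0.0778 0.0828 0.0621] turn rad 0.146 alt -6.138
```

Emit:
play_rows(
  targets="0.03 0.032 0 0.1 0.68; 0.06 0.064 0.01 0.146 0.68; 0.078 0.083 0.035 0.146 0.68; 0.078 0.083 0.06 0.146 0.68; 0.078 0.083 0.06 0.146 0.68",
)

```text
time_s: 8.8
position: [0.4978, -0.3347, 0.1388]
tool_rot: [[0.661, -0.75, -0.006], [-0.75, -0.661, 0.006], [-0.008, 0.0, -1.0]]
ft_force: [-0.5, -0.0, 0.4]
grip_width: 0.0275
```

```bash
python3 -c "
from h import *
p,f=leverpose(5);to(p[0],p[1],.0975,f)
grab('c');crop('c','scene',120,190,240,280,'c4',6);crop('c','top',345,170,445,260,'c5',6)"
```

```text
t 8.8 pos [ 0.4978 -0.3347  0.1388] phi -138.61 q [-45.2  31.4  74.1   0.   75.1  93.4] F [-0.5 -0.   0.4] w 0.0275
shift tool [0.0024 0.0014 0.0413] turn rad 0.005 alt -6.278
```

View pics/c4.png

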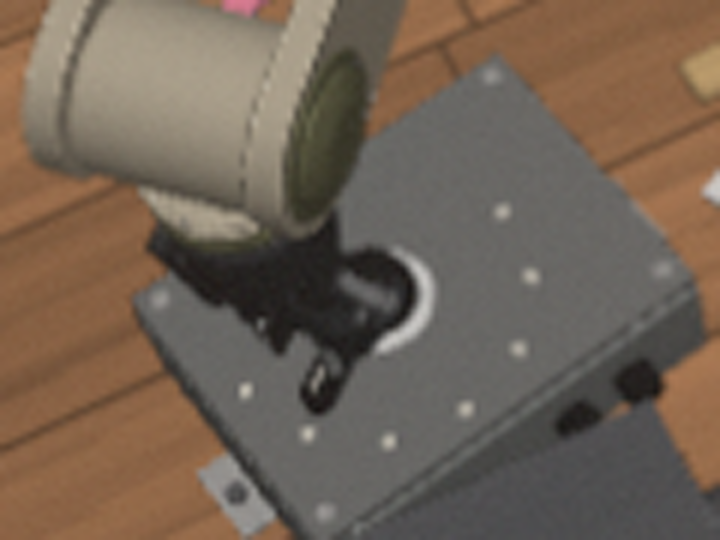

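View pics/c5.png

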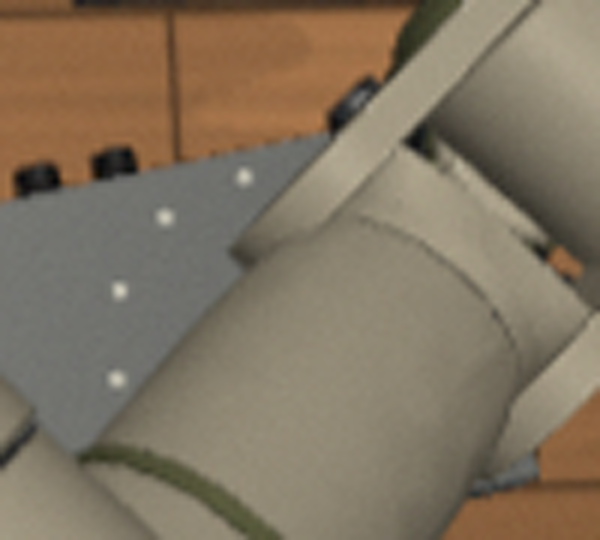

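Emit:
play_rows(
  targets="0.002 0.001 0.008 0 0.62; 0.002 0.001 0.016 0 0.62; 0.002 0.001 0.023 0 0.62; 0.002 0.001 0.028 0 0.62; 0.002 0.001 0.032 0 0.62",
)

```text
time_s: 9.4
position: [0.4999, -0.3373, 0.1104]
tool_rot: [[0.662, -0.749, -0.0], [-0.749, -0.662, 0.0], [-0.0, 0.0, -1.0]]
ft_force: [-0.1, 0.0, -0.0]
grip_width: 0.0325
```

```bash
python3 -c "
from h import *
p,f=leverpose(5);to(p[0],p[1],.0975,f)
"
```

```text
t 9.4 pos [ 0.4999 -0.3373  0.1104] phi -138.53 q [-45.2  33.1  75.9   0.   71.   93.3] F [-0.1  0.  -0. ] w 0.0325
shift tool [-0.0013  0.0013  0.0129] turn rad 0.006 alt -6.277
```

Emit:
play_rows(
  targets="-0.001 0.001 0.004 0 0.62; -0.001 0.001 0.008 0 0.62; -0.001 0.001 0.01 0 0.65; -0.001 0.001 0.011 0 0.7; -0.001 0.001 0.011 0 0.72",
  force=20,
)

```text
time_s: 9.9
position: [0.4986, -0.3374, 0.0998]
tool_rot: [[0.662, -0.749, 0.0], [-0.749, -0.662, -0.0], [0.0, -0.0, -1.0]]
ft_force: [-0.4, -0.4, 0.1]
grip_width: 0.0239
```

```bash
python3 -c "
from h import *
arc([5,4.8,4.6,4.4,4.2,4],.098)
"
```

```text
t 9.9 pos [ 0.4986 -0.3374  0.0998] phi -138.54 q [-45.3  33.7  76.8  -0.   69.4  93.2] F [-0.4 -0.4  0.1] w 0.0239
5 [-0.0005  0.0002  0.0018] 0.006
4.8 [-0.0007 -0.0059  0.0018] -0.099
4.6 [-0.0017 -0.0119  0.0018] -0.203
4.4 [-0.0032 -0.0178  0.0018] -0.308
4.2 [-0.0053 -0.0234  0.0018] -0.413
4 [-0.008  -0.0289  0.0018] -0.517
```

Emit:
play_rows(
  targets="-0.0007 -0.006 0.001 -0.1 0.72; -0.0017 -0.012 0.001 -0.2 0.72; -0.0032 -0.018 0.001 -0.31 0.72; -0.0053 -0.0235 0.001 -0.41 0.72; -0.008 -0.029 0.001 -0.52 0.72",
)

```text
time_s: 10.4
position: [0.5152, -0.3121, 0.0991]
tool_rot: [[0.948, -0.317, 0.0], [-0.317, -0.948, -0.0], [0.001, 0.0, -1.0]]
ft_force: [-0.5, 0.1, -0.5]
grip_width: 0.0236
```

```bash
python3 -c "
from h import *
arc([4,3.8,3.6,3.4,3.2,3],.099)
"
```

```text
t 10.4 pos [ 0.5152 -0.3121  0.0991] phi -108.51 q [-42.5  33.8  76.8   0.   69.3  66.1] F [-0.5  0.1 -0.5] w 0.0236
4 [-0.0003  0.0003  0.0001] 0.007
3.8 [-0.0006 -0.0058  0.    ] -0.098
3.6 [-0.0015 -0.0118  0.    ] -0.203
3.4 [-0.003  -0.0177  0.    ] -0.307
3.2 [-0.0051 -0.0233  0.    ] -0.412
3 [-0.0079 -0.0288  0.    ] -0.517
```

Smooth. The same pattern again for each click.

Emit:
play_rows(
  targets="-0.0007 -0.006 0 -0.1 0.72; -0.0017 -0.012 0 -0.2 0.72; -0.0032 -0.018 0 -0.31 0.72; -0.0053 -0.0235 0 -0.41 0.72; -0.008 -0.029 0 -0.52 0.72",
)

```text
time_s: 10.9
position: [0.5169, -0.282, 0.099]
tool_rot: [[0.981, 0.196, 0.0], [0.196, -0.981, -0.0], [0.0, 0.0, -1.0]]
ft_force: [-0.1, 0.5, 0.0]
grip_width: 0.0236
```

Emit:
play_rows(
  targets="-0.0007 -0.006 0 -0.1 0.72; -0.0017 -0.012 0 -0.2 0.72; -0.0032 -0.018 0 -0.31 0.72; -0.0053 -0.0235 0 -0.41 0.72; -0.008 -0.029 0 -0.52 0.72",
)

```text
time_s: 11.4
position: [0.5034, -0.2551, 0.0991]
tool_rot: [[0.754, 0.657, 0.0], [0.657, -0.754, -0.0], [0.0, 0.001, -1.0]]
ft_force: [-0.6, 0.1, -0.1]
grip_width: 0.0236
```

```bash
python3 -c "
from h import *
arc([2,1.8,1.6,1.4,1.2,1],.099)
"
```

```text
t 11.4 pos [ 0.5034 -0.2551  0.0991] phi -48.91 q [-38.9  30.5  83.4   0.   66.1  10. ] F [-0.6  0.1 -0.1] w 0.0236
2 [0.0001 0.0004 0.0001] -0.0
1.8 [-0.0003 -0.0056  0.0001] -0.105
1.6 [-0.0012 -0.0116  0.0001] -0.21
1.4 [-0.0028 -0.0175  0.0001] -0.314
1.2 [-0.005  -0.0231  0.0001] -0.419
1 [-0.0077 -0.0286  0.0001] -0.524
```

Emit:
play_rows(
  targets="-0.0003 -0.006 0 -0.105 0.72; -0.0012 -0.012 0 -0.21 0.72; -0.0028 -0.018 0 -0.315 0.72; -0.005 -0.0235 0 -0.42 0.72; -0.0077 -0.029 0 -0.524 0.72",
)

```text
time_s: 11.9
position: [0.4785, -0.2382, 0.0991]
tool_rot: [[0.324, 0.946, 0.001], [0.946, -0.324, -0.0], [-0.0, 0.001, -1.0]]
ft_force: [-0.7, -0.0, -0.5]
grip_width: 0.0239
```

```bash
python3 -c "
from h import *
arc([.8,.6,.4,.2,0],.099)
grab('c');crop('c','scene',120,190,240,280,'c6',6)"
```

```text
t 11.9 pos [ 0.4785 -0.2382  0.0991] phi -18.88 q [-39.2  28.   88.3   0.   63.7 -20.3] F [-0.7 -0.  -0.5] w 0.0239
0.8 [-0.0006 -0.0056  0.0001] -0.104
0.6 [-0.0015 -0.0116  0.0001] -0.209
0.4 [-0.0031 -0.0175  0.0001] -0.314
0.2 [-0.0053 -0.0232  0.0001] -0.419
0 [-0.008  -0.0286  0.0001] -0.523
```

View pics/c6.png

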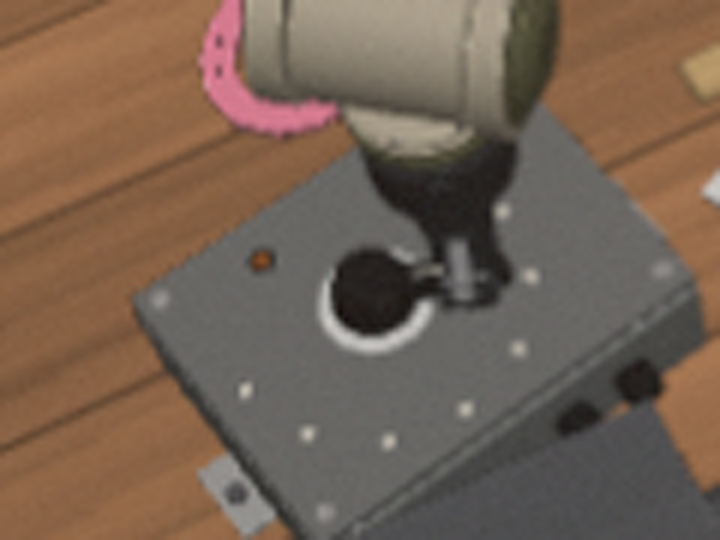

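Lever is being carried along (in the jaws, pointing at the click-1 dot near (530,276)). On to click 0.

Emit:
play_rows(
  targets="-0.0006 -0.006 0 -0.105 0.72; -0.0015 -0.012 0 -0.21 0.72; -0.0031 -0.018 0 -0.315 0.72; -0.0053 -0.0235 0 -0.42 0.72; -0.008 -0.0288 0 -0.523 0.72",
)

```text
time_s: 12.5
position: [0.4489, -0.2367, 0.099]
tool_rot: [[-0.189, 0.982, 0.001], [0.982, 0.189, -0.0], [-0.001, 0.0, -1.0]]
ft_force: [0.4, 0.4, 0.5]
grip_width: 0.0241
```

```bash
python3 -c "
from h import *
arc([0,-.07,-.1,-.13],.099)
"
```

```text
t 12.5 pos [ 0.4489 -0.2367  0.099 ] phi 10.9 q [-41.2  25.8  92.6   0.   61.6 -52.1] F [0.4 0.4 0.5] w 0.0241
0 [ 0.0001 -0.      0.    ] -0.004
-0.07 [ 0.     -0.0021  0.    ] -0.04
-0.1 [-0.    -0.003  0.   ] -0.056
-0.13 [-0.0001 -0.004   0.    ] -0.072
```

Emit:
play_rows(
  targets="0 -0.002 0 -0.03 0.72; 0 -0.004 0 -0.06 0.72; 0 -0.005 0 -0.08 0.72",
)

```text
time_s: 12.8
position: [0.4462, -0.2378, 0.0994]
tool_rot: [[-0.263, 0.965, 0.006], [0.965, 0.263, -0.001], [-0.003, 0.006, -1.0]]
ft_force: [14.5, 3.0, -4.6]
grip_width: 0.0237
```

Emit:
play_rows(
  targets="0 0.0025 0 0.04 0.65; 0 0.005 0 0.08 0.6; 0 0.005 0 0.08 0.5; 0 0.005 -0.03 0.08 0.4; 0 0.005 -0.08 0.08 0.4",
)

```text
time_s: 13.3
position: [0.4476, -0.2353, 0.1776]
tool_rot: [[-0.187, 0.982, -0.005], [0.982, 0.187, 0.004], [0.005, -0.004, -1.0]]
ft_force: [0.9, -1.2, -0.6]
grip_width: 0.0515
```

```bash
python3 -c "
from h import *
to(.5845,.0505,.27,0)
"
```

```text
t 13.3 pos [ 0.4476 -0.2353  0.1776] phi 10.78 q [-41.2  20.3  86.2  -0.   73.8 -51.9] F [ 0.9 -1.2 -0.6] w 0.0515
shift tool [ 0.2557  0.1875 -0.0918] turn rad 0.188 alt -6.095
```

Emit:
play_rows(
  targets="0 0 -0.05 0.05 0.4; 0.02 0.016 -0.092 0.1 0.4; 0.058 0.043 -0.092 0.188 0.4; 0.098 0.072 -0.092 0.188 0.4; 0.138 0.101 -0.092 0.188 0.4",
)

```text
time_s: 13.8
position: [0.5224, -0.08, 0.2713]
tool_rot: [[0.001, 1.0, 0.001], [1.0, -0.001, -0.0], [-0.0, 0.001, -1.0]]
ft_force: [1.2, -0.2, 0.0]
grip_width: 0.0513
```

```bash
python3 -c "
from h import *
to(.5865,.0505,.27,-1)
o=grab('c');crop('c','scene',120,190,240,280,'c7',6)
crop('c','scene',270,190,340,270,'c8',6)
"
```

```text
t 13.8 pos [ 0.5224 -0.08    0.2713] phi -0.05 q [-21.6  18.1  73.3  -0.   88.5 -21.5] F [ 1.2 -0.2  0. ] w 0.0513
shift tool [0.1306 0.064  0.0013] turn rad 0.017 alt -6.267
```

View pics/c7.png

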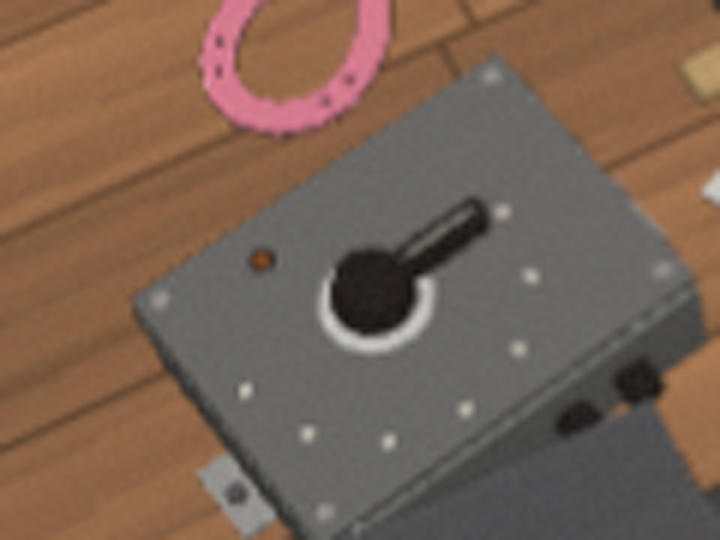

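View pics/c8.png

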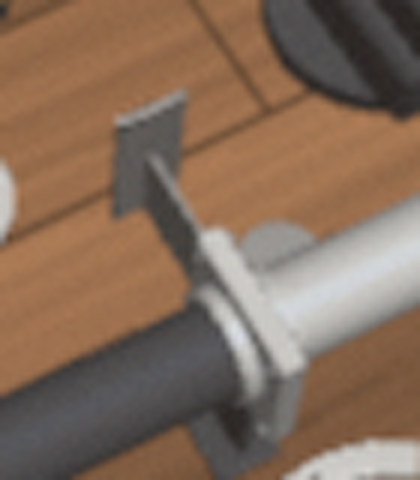

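The lever points at the click-0 dot (500,211). The tab's top edge runs from (118,122) to (185,93) in the second crop.

```bash
python3 -c "
from h import *
s=load('c')['scene']
for q in ((118,122),(185,93)): print(p3(s,270+q[0]/6-.4,190+q[1]/6-.4,z=.205).round(4))
"
```

```text
[0.5851 0.0288 0.205 ]
[0.5867 0.0677 0.205 ]
```

Emit:
play_rows(
  targets="0.035 0.016 0 0.017 0.4; 0.07 0.032 0 0.017 0.4; 0.105 0.05 0 0.017 0.4; 0.13 0.064 0 0.017 0.4; 0.13 0.064 0 0.017 0.4",
)

```text
time_s: 14.4
position: [0.5866, 0.0506, 0.2703]
tool_rot: [[0.014, 1.0, -0.0], [1.0, -0.014, 0.0], [0.0, -0.0, -1.0]]
ft_force: [0.5, -0.6, -0.5]
grip_width: 0.051
```

```bash
python3 -c "
from h import *
to(.5865,.0505,.169,-1)
"
```

```text
t 14.4 pos [0.5866 0.0506 0.2703] phi -0.78 q [-6.6 24.5 63.5  0.  92.  -5.8] F [ 0.5 -0.6 -0.5] w 0.051
shift tool [-2.000e-04 -1.000e-04  1.013e-01] turn rad 0.004 alt -6.279
```

Emit:
play_rows(
  targets="0 0 0.03 0 0.4; 0 0 0.06 0 0.4; 0 0 0.08 0 0.4; 0 0 0.1 0 0.4; 0 0 0.1 0 0.4",
)

```text
time_s: 14.9
position: [0.5845, 0.0475, 0.1685]
tool_rot: [[0.018, 1.0, -0.005], [1.0, -0.018, 0.0], [0.0, -0.005, -1.0]]
ft_force: [-1.1, 0.5, -0.0]
grip_width: 0.0511
```

Emit:
play_rows(
  targets="0 0 0 0 0.55; 0 0 0 0 0.7; 0 0 0 0 0.85; 0 0 0 0 1; 0 0 0 0 1",
  force=25,
)

```text
time_s: 15.4
position: [0.5861, 0.0484, 0.1717]
tool_rot: [[0.016, 1.0, 0.002], [1.0, -0.016, -0.0], [-0.0, 0.002, -1.0]]
ft_force: [-0.2, -0.9, 4.0]
grip_width: 0.0043
```

```bash
python3 -c "
from h import *
st()
o=grab('c')
crop('c','scene',250,160,340,250,'c9',6)
"
```

```text
t 15.4 pos [0.5861 0.0484 0.1717] phi -0.91 q [-6.8 28.3 73.8 -0.  77.8 -5.9] F [-0.2 -0.9  4. ] w 0.0043
```

View pics/c9.png

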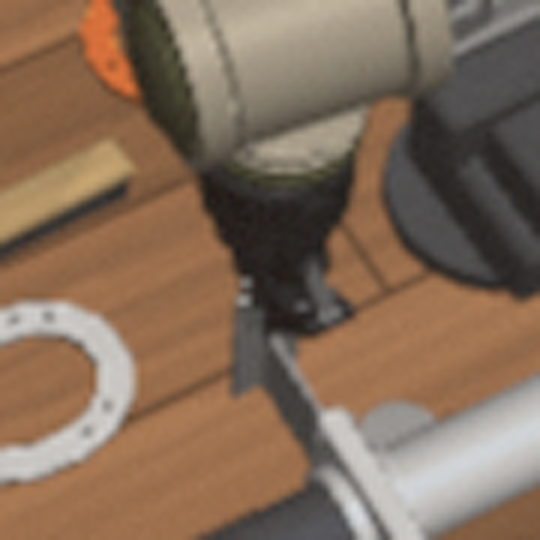

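Emit:
play_rows(
  targets="0 -0.007 0 0 1; 0 -0.016 0 0 1; 0 -0.025 0 0 1; 0 -0.034 0 0 1; 0 -0.04 0 0 1",
)

```text
time_s: 16.0
position: [0.546, 0.049, 0.1717]
tool_rot: [[0.016, 1.0, 0.003], [1.0, -0.016, -0.001], [-0.001, 0.003, -1.0]]
ft_force: [3.3, -1.1, 6.2]
grip_width: 0.0049
```

Emit:
play_rows(
  targets="0 -0.002 0 0 1; 0 -0.004 0 0 1; 0 -0.006 0 0 1; 0 -0.006 0 0 1",
)

```text
time_s: 16.4
position: [0.5409, 0.0491, 0.1717]
tool_rot: [[0.016, 1.0, 0.004], [1.0, -0.016, -0.001], [-0.0, 0.004, -1.0]]
ft_force: [6.0, -0.8, 3.5]
grip_width: 0.0048
```

Emit:
play_rows(
  targets="0 -0.001 0 0 1; 0 -0.002 0 0 1; 0 -0.003 0 0 1; 0 -0.003 0 0 1",
)

```text
time_s: 16.8
position: [0.5409, 0.049, 0.1717]
tool_rot: [[0.016, 1.0, 0.011], [1.0, -0.016, -0.0], [-0.0, 0.011, -1.0]]
ft_force: [22.4, -0.1, -3.2]
grip_width: 0.0051
```

Emit:
play_rows(
  targets="0 0 0 0 0.8; 0 0 0 0 0.65; 0 0 0 0 0.5; 0 0 0 0 0.4; 0 0.003 -0.01 0 0.4",
)

```text
time_s: 17.3
position: [0.5389, 0.0494, 0.1801]
tool_rot: [[0.016, 1.0, -0.003], [1.0, -0.016, 0.0], [0.0, -0.003, -1.0]]
ft_force: [0.5, 0.6, -0.0]
grip_width: 0.0512
```

Emit:
play_rows(
  targets="0 0 -0.03 0 0.4; 0 0 -0.07 0 0.4; 0 0 -0.09 0 0.4; -0.04 0 -0.09 0 0.4; -0.08 -0.02 -0.09 0 0.4",
)

```text
time_s: 17.8
position: [0.5195, -0.0311, 0.2718]
tool_rot: [[0.014, 1.0, 0.002], [1.0, -0.014, -0.001], [-0.001, 0.002, -1.0]]
ft_force: [-0.8, -2.0, 0.5]
grip_width: 0.0514
```

```bash
python3 -c "
from h import *
p,f=leverpose(0);to(p[0],p[1],.16,f)
o=grab('c');d=o['scene'];C=cloud(d)
m=(C[...,2]>.11)&(C[...,2]<.215)&(C[...,0]>.5)&(C[...,0]<.565)&(C[...,1]>0.02)&(C[...,1]<.08)
print('tab',m.sum(),np.percentile(C[m],[3,50,97],axis=0).round(4))
crop('c','scene',250,160,340,250,'d1',6);crop('c','top',230,110,330,230,'d2',5)
"
```

```text
t 17.8 pos [ 0.5195 -0.0311  0.2718] phi -0.79 q [-16.5  17.2  74.6  -0.   88.1 -15.7] F [-0.8 -2.   0.5] w 0.0514
shift tool [-0.2063 -0.0681  0.1118] turn rad -0.207 alt 6.076
tab 192 [[0.5382 0.0277 0.1142]
 [0.5419 0.0445 0.1599]
 [0.5609 0.0646 0.2065]]
```

View pics/d1.png

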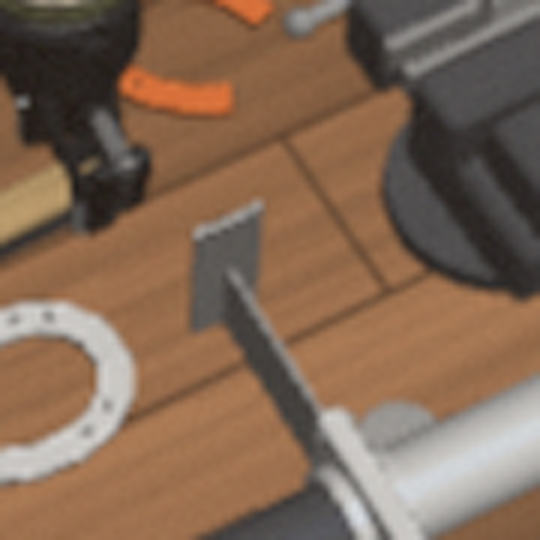

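View pics/d2.png

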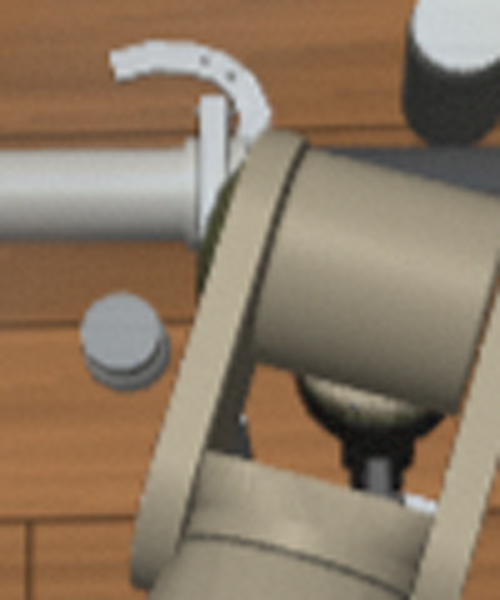

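Emit:
play_rows(
  targets="-0.046 -0.015 0 -0.05 0.5; -0.092 -0.03 0 -0.1 0.5; -0.138 -0.045 0 -0.15 0.62; -0.175 -0.058 0.03 -0.2 0.62; -0.206 -0.068 0.07 -0.207 0.62",
)

```text
time_s: 18.4
position: [0.4476, -0.2367, 0.2033]
tool_rot: [[-0.19, 0.982, 0.004], [0.982, 0.19, -0.003], [-0.004, 0.003, -1.0]]
ft_force: [1.3, -0.7, -0.4]
grip_width: 0.0323
```

Emit:
play_rows(
  targets="0 0 0.03 0 0.62; 0 0 0.06 0 0.62; 0 0 0.06 0 0.62",
)

```text
time_s: 18.7
position: [0.4465, -0.2334, 0.1396]
tool_rot: [[-0.189, 0.982, -0.005], [0.982, 0.189, 0.004], [0.005, -0.004, -1.0]]
ft_force: [-0.7, -0.1, 0.5]
grip_width: 0.0326
```

```bash
python3 -c "
from h import *
p,f=leverpose(0);to(p[0],p[1],.099,f)
"
```

```text
t 18.7 pos [ 0.4465 -0.2334  0.1396] phi 10.92 q [-41.1  22.6  89.8   0.   68.  -52. ] F [-0.7 -0.1  0.5] w 0.0326
shift tool [-0.0038  0.0019  0.0406] turn rad -0.003 alt 6.28
```

Emit:
play_rows(
  targets="0 0.001 0.01 0 0.62; 0 0.001 0.018 0 0.62; 0 0.001 0.024 0 0.62; 0 0.001 0.024 0 0.62",
)

```text
time_s: 19.1
position: [0.4485, -0.2339, 0.1179]
tool_rot: [[-0.19, 0.982, -0.0], [0.982, 0.19, 0.0], [0.0, -0.0, -1.0]]
ft_force: [0.3, 0.4, 0.9]
grip_width: 0.0329
```

```bash
python3 -c "
from h import *
p,f=leverpose(0);to(p[0],p[1],.099,f)
"
```

```text
t 19.1 pos [ 0.4485 -0.2339  0.1179] phi 10.96 q [-41.   24.2  91.4  -0.   64.4 -51.9] F [0.3 0.4 0.9] w 0.0329
shift tool [-0.0027 -0.0002  0.0189] turn rad -0.002 alt 6.281
```

Emit:
play_rows(
  targets="-0.0025 0 0.007 0 0.62; -0.0025 0 0.013 0 0.62; -0.0025 0 0.019 0 0.65; -0.0025 0 0.019 0 0.7; -0.0025 0 0.019 0 0.72",
)

```text
time_s: 19.6
position: [0.449, -0.2366, 0.0989]
tool_rot: [[-0.19, 0.982, -0.0], [0.982, 0.19, 0.0], [0.0, -0.0, -1.0]]
ft_force: [-0.4, 0.0, 0.6]
grip_width: 0.024
```

```bash
python3 -c "
from h import *
arc([0,.2,.4,.6,.8,1],.099)
"
```

```text
t 19.6 pos [ 0.449  -0.2366  0.0989] phi 10.94 q [-41.2  25.8  92.5   0.   61.7 -52.1] F [-0.4  0.   0.6] w 0.024
0 [ 0.     -0.0001 -0.0001] -0.003
0.2 [-0.0003  0.0059 -0.0001] 0.102
0.4 [-0.0012  0.0119 -0.0001] 0.207
0.6 [-0.0028  0.0178 -0.0001] 0.311
0.8 [-0.0049  0.0235 -0.0001] 0.416
1 [-0.0077  0.0289 -0.0001] 0.521
```

Emit:
play_rows(
  targets="-0.0003 0.006 0 0.105 0.72; -0.0012 0.012 0 0.21 0.72; -0.0028 0.018 0 0.315 0.72; -0.005 0.0235 0 0.42 0.72; -0.0077 0.029 0 0.524 0.72",
)

```text
time_s: 20.1
position: [0.4793, -0.2387, 0.0993]
tool_rot: [[0.331, 0.944, 0.0], [0.944, -0.331, -0.0], [-0.0, 0.0, -1.0]]
ft_force: [0.3, -0.7, 0.6]
grip_width: 0.0238
```

Emit:
play_rows(
  targets="-0.0003 0.006 0 0.105 0.72; -0.0012 0.012 0 0.21 0.72; -0.0028 0.018 0 0.315 0.72; -0.005 0.0235 0 0.42 0.72; -0.0077 0.029 0 0.524 0.72",
)

```text
time_s: 20.6
position: [0.5041, -0.2555, 0.0993]
tool_rot: [[0.759, 0.652, 0.0], [0.652, -0.759, -0.0], [0.0, 0.0, -1.0]]
ft_force: [0.1, 0.8, 0.6]
grip_width: 0.0242
```

```bash
python3 -c "
from h import *
arc([2,2.2,2.4,2.6,2.8,3],.099)
"
```

```text
t 20.6 pos [ 0.5041 -0.2555  0.0993] phi -49.34 q [-38.9  30.6  83.2  -0.   66.2  10.5] F [0.1 0.8 0.6] w 0.0242
2 [-0.0002 -0.0004  0.0003] -0.008
2.2 [-0.0005  0.0057  0.0003] 0.097
2.4 [-0.0014  0.0117  0.0003] 0.202
2.6 [-0.0029  0.0176  0.0003] 0.306
2.8 [-0.005   0.0232  0.0003] 0.411
3 [-0.0077  0.0287  0.0003] 0.516
```

Emit:
play_rows(
  targets="-0.0004 0.006 0 0.1 0.72; -0.0013 0.0118 0 0.205 0.72; -0.0028 0.0177 0 0.31 0.72; -0.005 0.0233 0 0.415 0.72; -0.0077 0.0288 0 0.518 0.72",
)

```text
time_s: 21.1
position: [0.517, -0.2825, 0.0993]
tool_rot: [[0.982, 0.19, 0.0], [0.19, -0.982, -0.0], [0.0, 0.0, -1.0]]
ft_force: [-1.0, -0.1, -0.0]
grip_width: 0.024
```

```bash
python3 -c "
from h import *
arc([3,3.2,3.4,3.6,3.8,4],.099)
"
```

```text
t 21.1 pos [ 0.517  -0.2825  0.0993] phi -79.02 q [-40.2  32.6  79.1  -0.   68.2  38.9] F [-1.  -0.1 -0. ] w 0.024
3 [-0.0001 -0.0001  0.0003] -0.002
3.2 [-0.0004  0.0059  0.0003] 0.103
3.4 [-0.0013  0.0119  0.0003] 0.207
3.6 [-0.0029  0.0178  0.0003] 0.312
3.8 [-0.0051  0.0235  0.0003] 0.417
4 [-0.0078  0.0289  0.0003] 0.522
```

Emit:
play_rows(
  targets="-0.0004 0.006 0 0.105 0.72; -0.0013 0.012 0 0.21 0.72; -0.0029 0.0178 0 0.31 0.72; -0.0051 0.0235 0 0.415 0.72; -0.0078 0.0289 0 0.522 0.72",
)

```text
time_s: 21.6
position: [0.5149, -0.3124, 0.0993]
tool_rot: [[0.946, -0.324, 0.0], [-0.324, -0.946, -0.0], [0.0, 0.0, -1.0]]
ft_force: [0.6, 0.4, 0.4]
grip_width: 0.0241
```

Emit:
play_rows(
  targets="0 0 0 0 0.7; 0 0 0 0 0.62; 0 0 0 0 0.55; 0 0 -0.03 0 0.5; 0 0 -0.08 0 0.5",
)

```text
time_s: 22.1
position: [0.5138, -0.3109, 0.1772]
tool_rot: [[0.948, -0.319, -0.005], [-0.319, -0.948, 0.005], [-0.007, -0.003, -1.0]]
ft_force: [0.8, -0.6, -0.4]
grip_width: 0.0431
```

Emit:
play_rows(
  targets="0 0 -0.04 0 0.4; -0.02 -0.03 -0.08 0 0.4; -0.04 -0.07 -0.1 0 0.4; -0.06 -0.11 -0.1 0 0.4; -0.08 -0.15 -0.1 0 0.4",
)

```text
time_s: 22.6
position: [0.4866, -0.1425, 0.2799]
tool_rot: [[0.948, -0.319, 0.002], [-0.319, -0.948, -0.001], [0.002, 0.0, -1.0]]
ft_force: [0.3, -0.7, 0.3]
grip_width: 0.0513
```

```bash
python3 -c "
from h import *
st()
grab('e');crop('e','scene',120,190,240,280,'e1',6)
"
```

```text
t 22.6 pos [ 0.4866 -0.1425  0.2799] phi -108.6 q [-29.7  15.6  75.6   0.   88.7  78.9] F [ 0.3 -0.7  0.3] w 0.0513
```

View pics/e1.png

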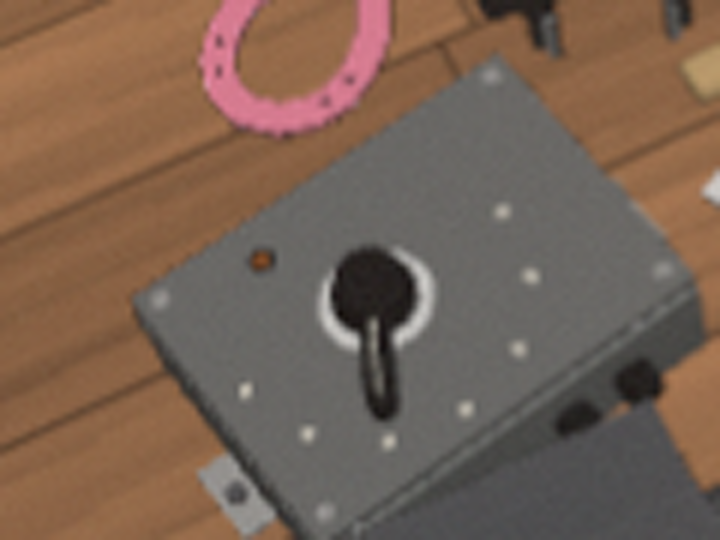

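View pics/e_scene.png

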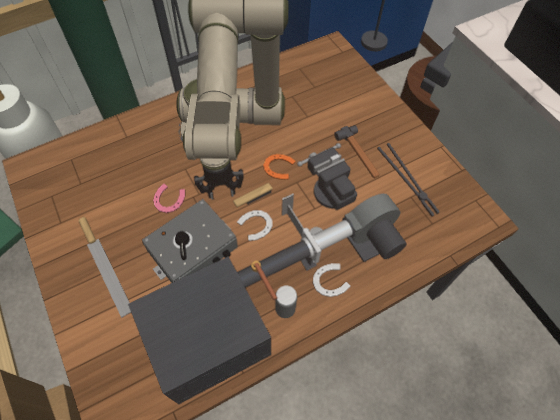

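View pics/e_top.png

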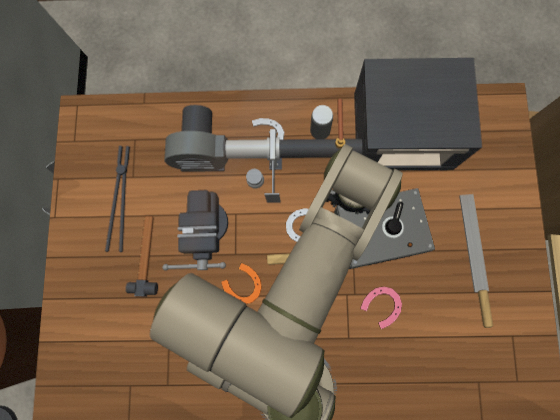

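The lever points at the fifth dot (389,441), which is click 4. The gate is out, the shoe is flat on the bench at (255,225), and nothing else has moved. I'm handing in.

Emit:
play_rows(
  targets="0 0 0 0 0.4; 0 0 0 0 0.4; 0 0 0 0 0.4",
)

```text
time_s: 23.0
position: [0.4872, -0.1453, 0.2787]
tool_rot: [[0.947, -0.321, -0.0], [-0.321, -0.947, 0.0], [-0.0, 0.0, -1.0]]
ft_force: [-0.6, -0.5, 0.3]
grip_width: 0.0512
```

```bash
python3 -c "
from h import *
st();print(env.close_job())"
```

```text
t 23.0 pos [ 0.4872 -0.1453  0.2787] phi -108.74 q [-30.   15.8  75.4  -0.   88.8  78.8] F [-0.6 -0.5  0.3] w 0.0512
the job is handed in; nothing more can be done
None
```

All four steps were done in the order asked, and I handed the job in at 23.0 s of the 72 s limit.

- **Horseshoe:** I gripped it by the toe, set it down on the bench until contact, and released it flat between the controller and the gate.
- **Selector off:** I turned it from click 5 back to click 0 and felt the end stop at about 15 N. The picture showed the lever at the click-0 dot.
- **Air gate:** I pulled it about 45 mm, until it stopped moving and the force rose to 22 N. The starting opening (0 to 6 mm) would make up the rest of the 50 mm travel, but I did not measure it exactly.
- **Selector up four clicks:** the last picture shows the lever at the click-4 dot.

In the last pictures the shoe lay on the bench and the gate was out. The other items looked unmoved by eye, though the arm hid part of the wire brush in the top view. The gripper was clear of everything. No check failed. The two cameras differed by 2 to 3 mm on the selector's position, so I used the average.

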